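# Close the control box and hold its cover on the seal

## Robot

A 6-joint arm with a two-finger parallel gripper is mounted at the origin on the work surface. World frame = base frame: x ahead of the robot, y to its left, z up, the work surface at z = 0. Lengths are in m, angles in rad, forces in N, time in s.
With the tool pointing down it reaches from about 0.25 to 0.775 m from the base axis. Payload 4 kg.
Tool frame: the origin (TCP) lies midway between the tips of the shut fingers; the grasp point (between the pads) lies 19 mm behind it; z points along the fingers, y is the direction in which the jaws open and shut (so a half turn about z gives the same grasp; the last joint's range is limited). The gripper opens to 85 mm and grips with 20 to 120 N. Pads are 22 mm wide; open, the fingers measure 114 mm over their backs; the gripper's body (76 mm by 85 mm) begins 54 mm behind the grasp point. The pads swing forward as they close: fully open they stand 13 mm farther back than shut.
Start: joints at [1.046, 0.087, 1.371, -0, 1.684, -0.103], TCP at [0.225, 0.502, 0.231] pointing down, gripper open.
Joint ranges: [-3.1, 3.1], [-0.76, 2.03], [0.27, 2.55], [-1.08, 4.22], [0.17, 2.65], [-2.57, 2.57]. Speed limits (rad/s): [2.79, 2.79, 3.14, 3.14, 3.14, 3.14].

## Interface

Orientations are given as a unit quaternion [x, y, z, w].
In Python, from plant import manip gives the robot as it stands. The module is installed in compiled form; this text tells all that it offers.
- The arm moves only by the shell command python3 -m inch 'ROWS' [FORCE]. ROWS is JSON, a list of rows, each a list of 7 numbers: the turn, a rotation vector about the world's x, y, z in degrees, then the shift along the world's x, y, z in mm, then the opening, from 0 (shut) to 1 (fully open). In form: [[wx, wy, wz, x, y, z, jaw], ...]. A call has 1 to 8 rows; each row is the pose to reach, as a shift and turn from the pose commanded when the call began; what a row does not reach only later rows make up. A row lasts 1/8 s, in which the tool goes at most 62.5 mm and 10.7 degrees, less where a joint would pass 70% of its speed; a pose out of reach is approached as far as the arm can. A call with a gripper value outside its range is refused whole. The fingers move at their own pace and stop on an object; FORCE is the grip in N (left out, the last holds). Time passes only in rows, so rows that repeat a pose let the fingers close. It gives the time, the measured TCP pose, the force and the opening at its end, in the units of the state.
- manip.sense(): the state, without advancing time (a new reading comes with each control period).
- manip.capture(name): name is "scene" or "top"; returns a dict with "pixels" (480x640x3 uint8, red, green, blue), "fx", "fy", "cx", "cy" (pixels), "dist_coeffs" ([k1, k2, p1, p2, k3] as OpenCV has them; the pictures are not rectified), "camera_from_world" (4x4, takes a point from world to camera coordinates). Camera axes: x right, y up, looking along -z (the intrinsics and any distortion apply to the point x, -y, -z); pixel columns grow to the right and rows downward; lengths in m; the calibration is good to about 2 mm. A picture is of the moment at which its call begins. There is no depth.
- manip.sign_off(): hands the job in, once; it reports no verdict.
Trained networks look in the newest picture that a camera, given by its name, has taken for a name from the list of things; names that differ only in an ending like _2 or _b are one class to them, and where a whole thing is asked for, a point or a joint stands for the part that bears it (a point fixed in the world has none). Each returns a list of dicts, best first, with "confidence" (0 to 1); they miss things now and then, are a little off and sometimes report something else, mostly with a low value. They report only what shows in the picture. A call takes as long as a camera call.
- manip.spot_in(camera, target): "xyz" ([x, y, z] in m, in world coordinates, good to about 4 mm: the middle of the surface that is visible of it).
- manip.regions_of(camera, target): "region" (480x640 bool, what is visible of it).
- manip.pinpoint(camera, target): "xyz" ([x, y, z] in m, in world coordinates, good to about 4 mm: a listed point, or the origin of a listed thing).
The state is a dict: "clock": time; "joints": joint angles; "joint_velocities": joint speeds; "effort": joint torques, N m; "position": TCP position; "orientation": TCP orientation; "force": force on the tool from outside, world axes, zero at the start; "wrist_torque": the same for the moment, N m; "gripper_width": finger opening in m.
Only numpy, scipy, OpenCV 4.12 (cv2) and the standard library are available. Lean on these libraries where they do the work, as an engineer would, in place of code of your own. Each camera call takes 0.05 s, during which the arm holds its last target. There are 200 camera calls.

## Task

Close the open control box on the garage bench: first fold the plain inner leaf all the way down, then fold the cover leaf (the one with the wing fastener) down over it until it rests on its springy seal. Next turn the fastener's wing until the slot along its top lines up with the two marks on the cover, and then press the cover fully home against the frame, against its seal. Finish while still holding it pressed home like that: do not let go; leave the other things on the bench alone.

Things in the scene. Friction and masses are not known exactly. Their poses are not given: they have to be found in the camera images.
- case: Grey sheet-steel control box lying on its back, fixed to the bench, 190 (x) x 236 (y) x 90 mm high, open at the top, circuit board inside. Origin: centre of its underside. Its x axis runs along both hinge lines; the inner leaf is hinged along the +y wall, the cover leaf along the -y wall.
- inner_leaf (a joint): Hinge of the inner leaf, rad: 0 = flat closed (hard stop), grows as it opens; pi/2 is upright. Starts at 1.0 to 1.45. Plain blue steel plate 182 (along the hinge) x 115 x 4 mm. A stiff friction hinge (about 0.16 N m) leaves it where it is put.
- inner_hinge (a point): Middle of the inner leaf's hinge line, which is parallel to the case's x axis at case y = +115 mm, z = 90 mm. Closed, the leaf runs from here to case y = 0, its top face 94 mm above the bench.
- inner_edge (a point): Middle of the free edge of the inner leaf, on its outer (when closed: upper) face, 115 mm from the hinge line.
- cover_leaf (a joint): Hinge of the cover leaf, rad: 0 = pressed fully home on the frame (hard stop), grows as it opens. Starts at 1.2 to 1.55. Blue steel plate 190 (along the hinge) x 123 x 4 mm with the wing fastener on its outer face. Same friction hinge. Let go, it rests on its seal at about 0.06 rad; with the fastener not lined up an ordinary push stops at about 0.045 rad.
- cover_hinge (a point): Middle of the cover leaf's hinge line, which is parallel to the case's x axis at case y = -115 mm, z = 95.5 mm. Fully home, the leaf runs from here to case y = +8 mm, overlapping the inner leaf, its top face 99.5 mm above the bench.
- cover_edge (a point): Middle of the free edge of the cover leaf, on its outer (when closed: upper) face, 123 mm from the hinge line.
- seal (a point): Point on the frame midway between the two sprung rubber seal pads (70 mm either side along case x) that the cover's underside comes down on, 87 mm from its hinge line. Pushing the cover home there takes about 10 N; it springs up again when let go. While the fastener is not lined up, the cross pin under it lands on the frame and keeps the cover up.
- fastener (a joint): Angle of the wing fastener in the cover, rad, positive anticlockwise seen from above the closed cover: 0 = its slot in line with the two marks, that is, parallel to the hinge line (case x). Starts at 0.5 to 1.5, so it is to be turned clockwise to 0; it does not stop there by itself (range -0.6 to 1.62). Friction about 0.05 N m.
- wing (a point): Centre of the fastener's wing: an upright aluminium bar 32 long x 10 thick x 21 mm high on a disc 36 mm across and 5 thick, dark slot along its top. 15.5 mm above the cover's outer face, 85 mm from the cover's hinge line, 30 mm to case +x of the cover's middle. Its x axis runs along the slot. The marks: aluminium ribs 14 x 4 mm on the cover, 30 mm either side of it along case x.
- water_bottle: Pale plastic bottle, 64 mm across, 170 mm high, standing; origin at the centre of its underside. Bystander.
- spray_can: Plain green can, 56 mm across, 150 mm high, standing; origin at the centre of its underside. Bystander.
- screwdriver: Screwdriver lying on the bench beyond the box. Bystander.
- offcut: Wooden offcut 50 x 110 x 28 mm lying on the bench beyond the box; origin at the centre of its underside. Bystander.

How it is judged:
By the outcome, as a careful person would: the job done as asked, in the order asked, and still so for the second after the job is handed in, while the arm keeps its last pose, push and grip.
It also fails if it takes over 64 s, if anything falls off the work surface, if the arm or the gripper's body presses on something with over 40 N, if the wrist force passes 120 N, or if a joint passes its speed limit or range.

## Working session

There is one attempt and no reset: what is moved stays moved. The work goes in short steps, Python scripts to look and compute and a shell command to move; the robot and the scene stay as the last step left them, time stands still between calls to the robot, and variables do not carry over. Pictures are saved under pics/ and viewed, about 8 in all and at most 12, crops included, and the job is handed in when it is done.

```bash
mkdir -p pics; cat > h.py <<'E'
from plant import manip
import numpy as np, cv2
def cap(cam,fn=None,crop=None,scale=1):
    d=manip.capture(cam)
    if fn:
        im=d["pixels"][:,:,::-1]
        if crop: im=im[crop[1]:crop[3],crop[0]:crop[2]]
        if scale!=1: im=cv2.resize(im,None,fx=scale,fy=scale,interpolation=cv2.INTER_CUBIC)
        cv2.imwrite(fn,im)
    return d
def proj(d,P):
    T=np.array(d["camera_from_world"]); P=np.atleast_2d(P)
    c=P@T[:3,:3].T+T[:3,3]; c=c*[1,-1,-1]
    K=np.array([[d["fx"],0,d["cx"]],[0,d["fy"],d["cy"]],[0,0,1]])
    return cv2.projectPoints(c,np.zeros(3),np.zeros(3),K,np.array(d["dist_coeffs"],float))[0][:,0]
E
python3 - <<'E'
from h import *
np.set_printoptions(precision=4,suppress=True)
for c in("scene","top"):
    d=cap(c,f"pics/{c}0.png")
    T=np.array(d["camera_from_world"]); print(c,-T[:3,:3].T@T[:3,3])
    for t in("case","inner_hinge","inner_edge","cover_hinge","cover_edge","seal","wing","water_bottle","spray_can","offcut","screwdriver"):
        print(t,[(np.round(r["xyz"],4),round(r["confidence"],2)) for r in manip.pinpoint(c,t)[:2]])
print(manip.sense())
E
```

```text
scene [ 1.2558 -0.7178  1.0355]
case [(array([ 0.5608, -0.0984, -0.0025]), 0.83)]
inner_hinge [(array([0.5571, 0.013 , 0.0921]), 0.73)]
inner_edge [(array([ 0.5605, -0.0234,  0.1978]), 0.8)]
cover_hinge [(array([ 0.558 , -0.2126,  0.0947]), 0.8)]
cover_edge [(array([ 0.5561, -0.1988,  0.2177]), 0.82), (array([ 0.5577, -0.2137,  0.0948]), 0.69)]
seal [(array([ 0.5588, -0.1291,  0.0961]), 0.9), (array([ 0.7827, -0.0907, -0.0007]), 0.67)]
wing [(array([ 0.593 , -0.2235,  0.1849]), 0.62), (array([ 0.5603, -0.097 , -0.0018]), 0.19)]
water_bottle [(array([ 0.5448, -0.424 , -0.0028]), 0.55)]
spray_can [(array([ 0.5721,  0.4243, -0.0006]), 0.74), (array([ 0.5592, -0.1993,  0.2215]), 0.34)]
offcut [(array([0.7845, 0.2128, 0.0004]), 0.94)]
screwdriver [(array([ 0.7826, -0.0887, -0.    ]), 0.86), (array([ 0.5579, -0.0976, -0.0029]), 0.61)]
top [ 0.4774 -0.0131  1.4026]
case [(array([ 0.5644, -0.1011,  0.0008]), 0.79)]
inner_hinge [(array([0.5629, 0.0168, 0.0886]), 0.73), (array([ 0.5905, -0.2223,  0.185 ]), 0.67)]
inner_edge [(array([ 0.56  , -0.023 ,  0.1962]), 0.98), (array([ 0.5612, -0.0975,
[... 274 characters left out ...]
.0006]), 0.73), (array([0.5619, 0.0149, 0.0872]), 0.57)]
spray_can [(array([0.5669, 0.4196, 0.0031]), 0.57)]
offcut [(array([0.7846, 0.2153, 0.0054]), 0.93)]
screwdriver [(array([ 0.778 , -0.0902, -0.0012]), 0.61)]
{'clock': 1.2, 'joints': array([ 1.0459,  0.0872,  1.3707, -0.    ,  1.6836, -0.1031]), 'joint_velocities': array([ 0.0005, -0.0002, -0.0016,  0.0019, -0.0009,  0.0017]), 'effort': array([  0.0005, -35.1742, -31.3463,   0.    ,   0.0004,   0.    ]), 'position': array([0.2252, 0.5018, 0.2313]), 'orientation': array([0.2093, 0.9778, 0.    , 0.    ]), 'force': array([-0.1469,  0.3142,  0.3922]), 'wrist_torque': array([-0.0035, -0.0076, -0.0327]), 'gripper_width': 0.08560075909704347}
```

View pics/scene0.png

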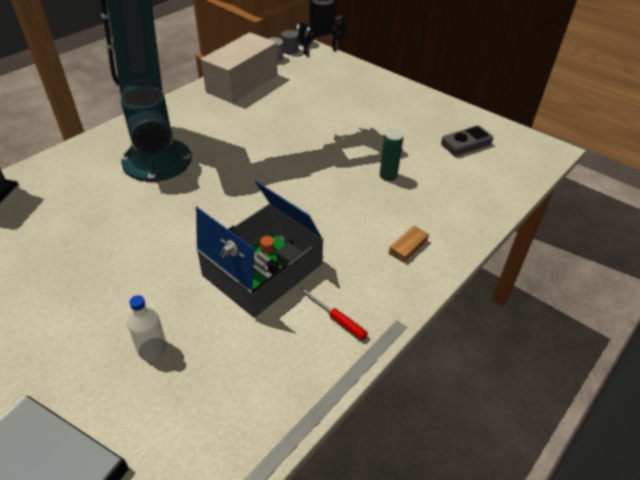

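View pics/top0.png

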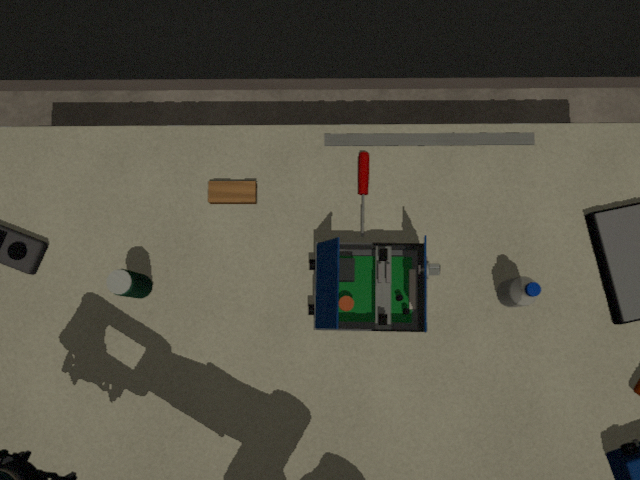

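Both views agree: the case is centred near (0.560, -0.099) with yaw about 0. The inner leaf (top view, px 327,285) is at about 1.2 rad. The cover (px 425,285) is near upright, with the wing on its -y side (433,268). I'm going to the outer side of the inner leaf with the fingers shut.

```bash
python3 -m inch '[[0,0,-10,60,-30,0,0],[0,0,-20,95,-80,0,0],[0,0,-30,135,-130,0,0],[0,0,-40,170,-180,0,0],[0,0,-50,205,-230,0,0],[0,0,-60,240,-280,0,0],[0,0,-66,275,-330,0,0],[0,0,-66,305,-380,0,0]]' 40; python3 -m inch '[[0,0,0,15,-40,0,0],[0,0,0,30,-77,0,0],[0,0,0,30,-77,-30,0],[0,0,0,30,-77,-60,0],[0,0,0,30,-77,-60,0]]'
```

```text
clock: 2.2
position: [0.5312, 0.12, 0.2314]
orientation: [0.708, 0.706, 0.0, 0.0]
force: [0.7, 0.0, 0.2]
gripper_width: -0.0001
clock: 2.82
position: [0.5583, 0.0447, 0.1682]
orientation: [0.708, 0.706, -0.002, -0.002]
force: [-0.4, -0.8, -0.1]
gripper_width: -0.0001
```

```bash
python3 -m inch '[[0,0,0,0,-25,2,0],[0,0,0,0,-46,2,0],[0,0,0,0,-56,-3,0],[0,0,0,0,-66,-9,0],[0,0,0,0,-76,-15,0],[0,0,0,0,-86,-26,0],[0,0,0,0,-96,-41,0],[0,0,0,0,-96,-41,0]]'
```

```text
clock: 3.82
position: [0.5586, -0.0518, 0.1275]
orientation: [0.709, 0.706, -0.002, -0.002]
force: [-0.4, -0.1, 0.2]
gripper_width: 0.0001
```

```bash
python3 -m inch '[[0,0,0,0,-4,-10,0],[0,0,0,0,-7,-20,0],[0,0,0,0,-8,-28,0],[0,0,0,0,-8,-32,0],[0,0,0,0,-8,-34,0],[0,0,0,0,-8,-36,0]]'; python3 - <<'E'
from h import *
cap("scene","pics/s1.png",(150,150,390,330),3)
for c in("scene","top"):
    if c=="top": cap(c)
    for t in("inner_edge","cover_edge"): print(c,t,[(np.round(r["xyz"],4),round(r["confidence"],2)) for r in manip.pinpoint(c,t)[:2]])
E
```

```text
clock: 4.58
position: [0.5602, -0.0591, 0.0944]
orientation: [0.708, 0.706, 0.0, 0.0]
force: [-0.7, -1.0, 0.4]
gripper_width: -0.0001
scene inner_edge [(array([ 0.5588, -0.0985,  0.0958]), 0.79)]
scene cover_edge [(array([ 0.5609, -0.1996,  0.2177]), 0.73), (array([ 0.7825, -0.0898, -0.0024]), 0.4)]
top inner_edge []
top cover_edge [(array([ 0.5578, -0.1997,  0.2187]), 0.63)]
```

View pics/s1.png

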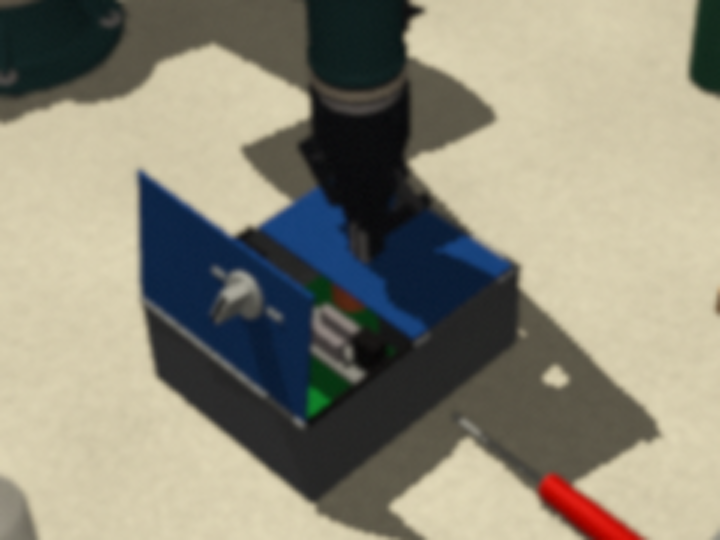

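The inner leaf (px 390,255 in the crop) lies almost flat. I'll press on until the force shows the hard stop.

```bash
python3 -m inch '[[0,0,0,0,0,-2,0],[0,0,0,0,0,-4,0],[0,0,0,0,0,-4,0]]'
```

```text
clock: 5.25
position: [0.5604, -0.0591, 0.0939]
orientation: [0.708, 0.706, 0.001, 0.001]
force: [-5.9, 1.6, 13.4]
gripper_width: -0.0001
```

```bash
python3 -m inch '[[0,0,0,0,0,60,0],[0,0,0,-15,0,120,0],[0,0,0,-35,-10,170,0],[0,0,0,-35,-70,170,0],[0,0,0,-35,-130,170,0],[0,0,0,-35,-191,170,0],[0,0,0,-35,-191,170,0],[0,0,0,-35,-191,140,0]]'; python3 - <<'E'
from plant import manip; s=manip.sense(); print(s["position"],s["force"])
E
```

```text
clock: 6.25
position: [0.5264, -0.2513, 0.2329]
orientation: [0.709, 0.706, 0.001, 0.003]
force: [0.1, 0.3, -0.9]
gripper_width: 0.0002
[ 0.52643987 -0.25127325  0.2328883 ] [ 0.10993651  0.30097067 -0.87675171]
```

```bash
python3 -m inch '[[0,0,0,0,0,-35,0],[0,0,0,0,20,-35,0],[0,0,0,0,38,-35,0],[0,0,0,0,48,-37,0],[0,0,0,0,58,-39,0],[0,0,0,0,67,-43,0],[0,0,0,0,76,-48,0],[0,0,0,0,84,-54,0]]' && python3 -m inch '[[0,0,0,0,8,-6,0],[0,0,0,0,15,-13,0],[0,0,0,0,22,-21,0],[0,0,0,0,28,-29,0],[0,0,0,0,32,-37,0],[0,0,0,0,36,-46,0],[0,0,0,0,38,-54,0],[0,0,0,0,38,-54,0]]'
```

```text
clock: 7.25
position: [0.5252, -0.1656, 0.1759]
orientation: [0.708, 0.706, 0.0, -0.0]
force: [0.1, 0.2, 1.2]
gripper_width: 0.0003
clock: 8.25
position: [0.5245, -0.1279, 0.1211]
orientation: [0.708, 0.706, -0.001, -0.001]
force: [-0.6, -0.5, 1.4]
gripper_width: -0.0001
```

Now I'll lower it to the seal gently.

```bash
python3 -m inch '[[0,0,0,0,2,-5,0],[0,0,0,0,2,-10,0],[0,0,0,0,2,-14,0],[0,0,0,0,2,-14,0]]';python3 -m inch '[[0,0,0,0,0,-2,0],[0,0,0,0,0,-2,0]]'
```

```text
clock: 8.75
position: [0.5249, -0.1262, 0.1078]
orientation: [0.708, 0.706, -0.0, -0.0]
force: [-0.5, 0.0, 0.0]
gripper_width: -0.0002
clock: 9.0
position: [0.5251, -0.1262, 0.1062]
orientation: [0.708, 0.706, -0.0, 0.0]
force: [0.5, -0.2, 0.4]
gripper_width: 0.0001
```

```bash
python3 -m inch '[[0,0,0,0,0,-1.5,0],[0,0,0,0,0,-1.5,0]]';python3 -m inch '[[0,0,0,0,0,-1,0],[0,0,0,0,0,-1,0]]'
```

```text
clock: 9.25
position: [0.5253, -0.1262, 0.1051]
orientation: [0.708, 0.706, 0.0, 0.0]
force: [-0.9, -0.6, 1.3]
gripper_width: 0.0
clock: 9.5
position: [0.5253, -0.1261, 0.1044]
orientation: [0.708, 0.706, 0.0, 0.0]
force: [-2.3, 1.0, 3.8]
gripper_width: -0.0002
```

```bash
python3 -m inch '[[0,0,0,0,0,50,1],[0,0,0,-40,0,90,1],[0,0,0,-90,0,90,1],[0,0,0,-90,0,90,1]]'; python3 - <<'E'
from h import *
d=cap("top"); im=d["pixels"][:,:,::-1]
w=np.array([.5902,-.1295,.12]); u=proj(d,[w])[0].astype(int); print(u)
a=cv2.resize(im[u[1]-38:u[1]+38,u[0]-50:u[0]+50],(400,304),interpolation=cv2.INTER_CUBIC)
print([(np.round(r["xyz"],4),round(r["confidence"],2)) for t in("wing","cover_edge") for r in manip.pinpoint("top",t)[:2]])
d=cap("scene"); im=d["pixels"][:,:,::-1]
u=proj(d,[w])[0].astype(int); print(u)
b=cv2.resize(im[u[1]-38:u[1]+38,u[0]-50:u[0]+50],(400,304),interpolation=cv2.INTER_CUBIC)
print([(np.round(r["xyz"],4),round(r["confidence"],2)) for t in("wing","cover_edge") for r in manip.pinpoint("scene",t)[:2]])
cv2.imwrite("pics/w1.png",np.hstack([a,b]))
E
```

```text
clock: 10.0
position: [0.4328, -0.1259, 0.1934]
orientation: [0.709, 0.706, -0.0, -0.0]
force: [1.1, -0.3, -0.8]
gripper_width: 0.0723
[384 271]
[(array([ 0.5916, -0.1323,  0.1206]), 0.56), (array([ 0.5581, -0.0938,  0.1085]), 0.76)]
[259 247]
[(array([ 0.5919, -0.1313,  0.1232]), 0.73), (array([ 0.562 , -0.0907,  0.1103]), 0.81), (array([ 0.5591, -0.0972,  0.0944]), 0.26)]
```

View pics/w1.png

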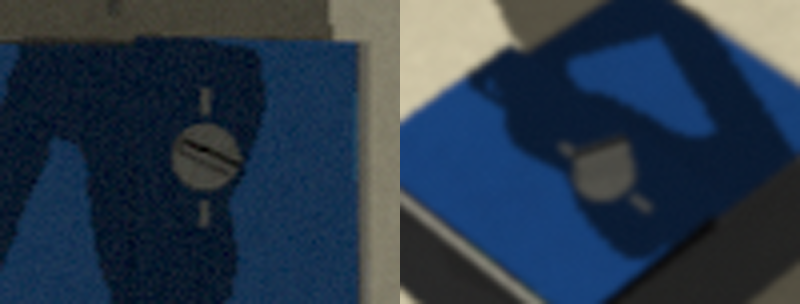

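The top crop shows the slot running (180,142) to (240,165), with the marks at (205,100) and (203,213). Image up is +x and left is +y, so the fastener is at about 1.2 rad (69°). I'll hover above it with the jaws across the slot.

```bash
python3 -m inch '[[1,0.2,-7,40,-1,-10,1],[2,0.4,-14,80,-2,-20,1],[3.4,0.6,-21,125,-4,-28,1],[3.4,0.6,-21,157,-4.5,-28,1],[3.4,0.6,-21,157,-4.5,-28,1]]'; python3 - <<'E'
from h import *
d=cap("scene"); b=d["pixels"][:,:,::-1]
u=proj(d,[[.591,-.1305,.13]])[0].astype(int)
cv2.imwrite("pics/h1.png",cv2.resize(b[u[1]-50:u[1]+50,u[0]-60:u[0]+60],None,fx=5,fy=5,interpolation=cv2.INTER_CUBIC))
print(manip.sense()["position"],[(np.round(r["xyz"],4),round(r["confidence"],2)) for t in("wing","cover_edge") for r in manip.pinpoint("scene",t)[:2]])
for cam in("scene",):
  for r in manip.regions_of(cam,"cover_leaf")[:1]: print(r["confidence"],r["region"].sum())
E
```

```text
clock: 10.92
position: [0.5941, -0.1306, 0.1637]
orientation: [0.824, 0.565, 0.016, -0.026]
force: [-0.4, 0.3, 0.6]
gripper_width: 0.0851
[ 0.59290625 -0.13051546  0.16429677] [(array([ 0.5547, -0.0961, -0.0023]), 0.71), (array([ 0.592 , -0.131 ,  0.1252]), 0.45), (array([ 0.5601, -0.0871,  0.1093]), 0.76), (array([ 0.5595, -0.2132,  0.0936]), 0.61)]
0.91 3275
```

View pics/h1.png

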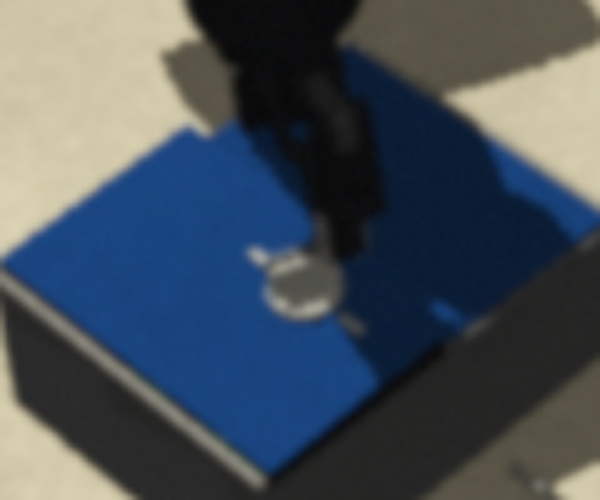

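The crop shows the fingers over the wing (300,285). The position is fine, so I'll go down and grip.

```bash
python3 -m inch '[[0,0,0,-1,0,-25,1],[0,0,0,-1,0,-42,1],[0,0,0,-1,0,-49,1],[0,0,0,-1,0,-49,1]]' && python3 -m inch '[[0,0,0,0,0,0,0],[0,0,0,0,0,0,0],[0,0,0,0,0,0,0],[0,0,0,0,0,0,0],[0,0,0,0,0,0,0]]' 30; python3 -c "
from plant import manip;s=manip.sense();print(s['force'],s['wrist_torque'])"
```

```text
clock: 11.62
position: [0.5908, -0.1306, 0.1165]
orientation: [0.825, 0.565, 0.017, -0.025]
force: [-0.4, -0.4, -0.7]
gripper_width: 0.0855
clock: 12.25
position: [0.5896, -0.1303, 0.1169]
orientation: [0.825, 0.565, 0.016, -0.026]
force: [-5.3, 1.2, 2.7]
gripper_width: 0.0089
[-5.27830848  1.2463916   2.6850807 ] [0.12910588 0.76660412 0.04621776]
```

```bash
python3 -m inch '[[0,0.5,-8,-0.5,0,0,0],[0,1,-18,-1,0,0,0],[0,1.7,-28,-1.3,0,0,0],[0,2.3,-38,-1.3,0,0,0],[0,2.9,-48,-1.3,0,0,0],[0,3.5,-58,-1.3,0,0,0],[0,4.1,-68.8,-1.3,0,0,0],[0,4.1,-68.8,-1.3,0,0,0]]'; python3 - <<'E'
from h import *
s=manip.sense(); print(s['force'],s['wrist_torque'],s['joints'])
d=cap("top"); im=d["pixels"][:,:,::-1]
u=proj(d,[[.5602,-.15,.1]])[0].astype(int); print(u)
cv2.imwrite("pics/t2.png",cv2.resize(im[u[1]-60:u[1]+60,u[0]-80:u[0]+80],None,fx=5,fy=5,interpolation=cv2.INTER_CUBIC))
E
```

```text
clock: 13.25
position: [0.5894, -0.1302, 0.117]
orientation: [1.0, 0.0, -0.0, -0.03]
force: [-2.6, 2.5, 2.3]
gripper_width: 0.0092
[-2.62930903  2.45238079  2.32499201] [ 0.25902719  0.4353188  -0.03151259] [-0.34175995  0.26327664  1.3968836   0.05653334  1.50218621  1.2239672 ]
[393 286]
```

View pics/t2.png

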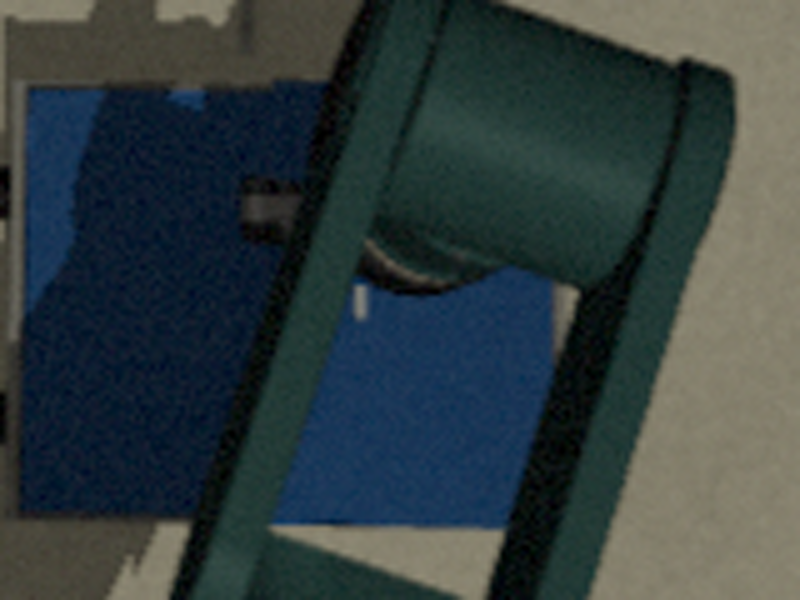

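The top crop shows the wing hidden under the wrist. The inner leaf's left edge (20,90 to 20,515) is clear and gives the case yaw, which I'll measure numerically.

```bash
python3 - <<'E'
from h import *
from scipy.optimize import fsolve
d=cap("top"); im=d["pixels"].astype(float)
s=im[:,:,2]-im[:,:,0]   # blue minus red
s=cv2.GaussianBlur(s,(3,3),0)
def un(u,z):
    return fsolve(lambda p: proj(d,[[p[0],p[1],z]])[0]-u,[.56,-.1])
def cross(v,rev=False):
    g=np.diff(v); i=np.argmax(np.abs(g)); w=np.abs(g[max(0,i-2):i+3]); return max(0,i-2)+.5+(w*np.arange(len(w))).sum()/w.sum()
def line(pts,z,ax):
    P=np.array([un(p,z) for p in pts]); a=P[:,ax]; b=P[:,1-ax]
    k=np.polyfit(a,b,1); r=b-np.polyval(k,a); m=abs(r)<2*np.median(abs(r))+1e-4; k=np.polyfit(a[m],b[m],1)
    return k, r[m].std(), m.sum()
L=[(310+cross(s[r,310:324]),r) for r in range(250,324)]
k,sd,n=line(L,.094,0); print("inner hinge edge: yaw deg",np.degrees(k[0]),"y at x=.56",np.polyval(k,.56),sd,n)
B=[(c,322+cross(s[322:340,c])) for c in list(range(320,350))]
k,sd,n=line(B,.094,1); print("near edge inner: yaw",-np.degrees(k[0]),np.polyval(k,-.04),sd,n)
B=[(c,322+cross(s[322:340,c])) for c in list(range(372,412))]
k,sd,n=line(B,.103,1); print("near edge cover: yaw",-np.degrees(k[0]),np.polyval(k,-.15),sd,n)
d0=cv2.imread("pics/top0.png").astype(float); s=cv2.GaussianBlur(d0[:,:,0]-d0[:,:,2],(3,3),0)
R=[(420+cross(s[r,420:436]),r) for r in list(range(242,258))+list(range(282,324))]
k,sd,n=line(R,.2177,0); print("cover outer top edge: yaw",np.degrees(k[0]),np.polyval(k,.56),sd,n)
E
```

```text
inner hinge edge: yaw deg -1.1546442443483598 y at x=.56 0.01316115420769253 0.0002526425923132075 70
near edge inner: yaw -2.543721249138279 0.47159982041264636 0.00016766438229143683 29
near edge cover: yaw -1.5493004674539077 0.4666087874590477 0.00011085726345124668 35
cover outer top edge: yaw -0.7126882404860508 -0.20046294593912858 0.00020971435045224422 51
```

The case yaw is about -1.2°. I'll trim the wing to it, grip firmer, and press down along the hinge arc.

```bash
python3 -m inch '[[0,0.1,-1.3,0,0,0,0],[0,0.1,-1.3,0,0,0,0],[0,0.1,-1.3,0,0,0,0]]' 70; python3 -m inch '[[-0.8,0,0,0,0.3,-1.5,0],[-1.7,0,0,0,0.6,-3,0],[-2.5,0,0,0,1,-4.5,0],[-3.4,0,0,0,1.3,-6,0],[-3.4,0,0,0,1.3,-8,0],[-3.4,0,0,0,1.3,-8,0]]'; python3 -c "
from plant import manip;s=manip.sense();print(s['force'],s['wrist_torque'])"
```

```text
clock: 13.72
position: [0.5894, -0.1301, 0.117]
orientation: [0.999, -0.012, -0.001, -0.03]
force: [-3.4, 3.7, 4.2]
gripper_width: 0.0077
clock: 14.48
position: [0.5896, -0.1292, 0.1122]
orientation: [1.0, -0.012, 0.0, 0.0]
force: [-8.9, 3.6, 14.5]
gripper_width: 0.0077
[-8.88855365  3.62496475 14.48838128] [ 0.60266684  1.51245173 -0.03464122]
```

```bash
python3 -m inch '[[0,0,0,0,0,-2,0],[0,0,0,0,0,-3,0],[0,0,0,0,0,-3,0]]'; python3 -m inch '[[0,0,0,0,0,-2,0],[0,0,0,0,0,-3,0],[0,0,0,0,0,-3,0]]'; python3 - <<'E'
from h import *
print(manip.sense()["force"],manip.sense()["orientation"])
d=cap("scene"); b=d["pixels"][:,:,::-1]
u=proj(d,[[.5902,-.14,.1]])[0].astype(int)
cv2.imwrite("pics/p1.png",cv2.resize(b[u[1]-50:u[1]+50,u[0]-65:u[0]+65],None,fx=6,fy=6,interpolation=cv2.INTER_CUBIC))
for t in("wing","cover_edge"): print(t,[(np.round(r["xyz"],4),round(r["confidence"],2)) for r in manip.pinpoint("scene",t)[:2]])
E
```

```text
clock: 14.85
position: [0.5897, -0.1291, 0.112]
orientation: [1.0, -0.012, 0.001, 0.0]
force: [-13.0, 5.4, 23.2]
gripper_width: 0.0078
clock: 15.22
position: [0.5898, -0.1292, 0.1118]
orientation: [1.0, -0.012, 0.002, 0.001]
force: [-16.4, 5.2, 32.1]
gripper_width: 0.0079
[-16.42176084   5.16169691  32.06738596] [ 9.99928637e-01 -1.17957661e-02  1.75926309e-03  6.97661658e-04]
wing [(array([ 0.5948, -0.1293,  0.1191]), 0.42)]
cover_edge [(array([ 0.5585, -0.0902,  0.1047]), 0.66)]
```

View pics/p1.png

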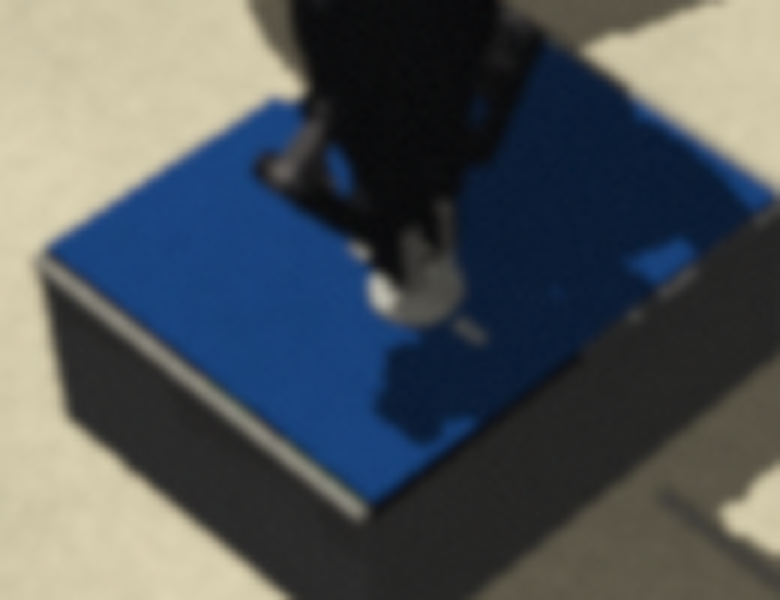

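```bash
python3 -m inch '[[0,0,0,0,0,1,0],[0,0,0,0,0,2,0],[0,0,0,0,0,2,0],[0,0,0,0,0,2,0]]'; python3 - <<'E'
from h import *
z=[]
for i in range(6):
    cap("scene"); z+=[r["xyz"][2] for r in manip.pinpoint("scene","cover_edge")[:1]]
print(np.round(z,4),np.mean(z))
for t in("water_bottle","spray_can","offcut","screwdriver","inner_hinge","case"): print(t,[np.round(r["xyz"],3) for r in manip.pinpoint("scene",t)[:1]])
s=manip.sense(); print(s["clock"],s["position"],s["force"],s["orientation"])
E
```

```text
clock: 15.88
position: [0.5897, -0.1292, 0.1119]
orientation: [1.0, -0.012, 0.001, 0.001]
force: [-13.4, 5.4, 26.0]
gripper_width: 0.0079
[0.0998 0.1019 0.1031 0.1026 0.1042] 0.10232
water_bottle [array([ 0.546, -0.424, -0.003])]
spray_can [array([0.57 , 0.421, 0.001])]
offcut [array([ 0.788,  0.214, -0.002])]
screwdriver [array([ 0.782, -0.09 , -0.002])]
inner_hinge [array([ 0.592, -0.132,  0.116])]
case [array([ 0.559, -0.098,  0.   ])]
16.775 [ 0.589791   -0.12916539  0.11194525] [-13.39032496   5.30199814  25.60707884] [ 9.99929232e-01 -1.18034690e-02  1.38851876e-03  5.29919886e-04]
```

```bash
python3 -c "
from plant import manip;print(manip.sign_off())"
```

```text
the job is handed in; nothing more can be done
None
```

I closed the box in the order asked and handed it in at about 16.8 s, with the arm still gripping the wing and pressing the cover down with about 26 N.

**What I did:**
- **Inner leaf:** I folded it down to its hard stop, where the force rose to 13 N at z = 94 mm.
- **Cover:** I folded it gently onto its seal, stopping at about 4 N.
- **Fastener:** I gripped the wing at about 69° and turned it clockwise. I lined it up with the case's own x axis, which I took as -1.2° from world x; separate edge fits gave -0.7° to -2.5°.
- **Press home:** I tightened the grip to 70 N and pressed the cover down.

**Last checks:**
- **Travel:** The tool dropped about 5 mm, which is the expected travel from resting on the seal to fully home. It then stopped hard, moving only 0.4 mm between 14 N and 32 N, and I eased off to 26 N.
- **Cover edge height:** The scene camera averaged 102.3 mm over five readings, against 99.5 mm expected. The same camera also read about 3 mm high when the cover was on the seal, so I take this as home, not held up by the pin.
- **Slot against the marks:** The gripper hid both in the last pictures. The alignment rests on the tool's measured angle and on the cover going past the height where the pin would have stopped it.
- **Side force:** About 13 N sideways remained on the tool.
- **Other things on the bench:** The bottle, can, offcut and screwdriver read within about 4 mm of where they started.

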